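# Open the dial lock on the sample case and show it

## Robot

A 6-joint arm with a two-finger parallel gripper is mounted at the origin on a cart in front of the work surface, level with it; the furniture and walls round the work are solid. World frame = base frame: x ahead of the robot, y to its left, z up, the work surface at z = 0. Lengths are in m, angles in rad, forces in N, time in s.
With the tool pointing down it reaches from about 0.35 to 0.775 m from the base axis. Payload 7.3 kg.
Tool frame: the origin (TCP) lies on the centre line of the jaws, within the pads' length; the fingertips stand 11 mm ahead of it and the grasp point (between the pads) lies 8 mm behind it; y points along the fingers, z is the direction in which the jaws open and shut, and the axes are right-handed (so a half turn about y gives the same grasp; the last joint's range is limited). The gripper opens to 92 mm and grips with 3 to 60 N. Pads are 19 mm wide; open, the fingers measure 130 mm over their backs; the gripper's body (75 mm by 190 mm) begins 47 mm behind the grasp point.
Start: joints at [-1.477, 0.342, 1.524, -0, 1.275, -0.146], TCP at [0.125, -0.51, 0.238] pointing down, gripper open.
Joint ranges: [-2.53, 2.53], [-0.77, 2.02], [0.04, 2.7], [-1, 4.14], [0.28, 2.66], [-3.11, 3.11]. Speed limits (rad/s): [2.57, 2.57, 3.14, 3.14, 3.14, 3.14].

## Interface

Orientations are given as [roll, pitch, yaw] about the fixed x, y, z axes, in that order (R = Rz(yaw) Ry(pitch) Rx(roll)).
In Python, from cell import robot, cams gives the robot as it stands.
- The arm moves only by the tool apply_moves, never from a script. Its argument "plan" is a list of rows, each a list of 7 numbers: the shift along the tool's x, y, z in m, then the turn, a rotation vector about the tool's x, y, z in degrees, then the gripper command: -1 is fully open, 1 is shut, values between are in proportion. A call has exactly 5 rows; each row is the pose to reach, as a shift and turn from the pose commanded when the call began, along the tool's axes at that moment; what a row does not reach only later rows make up. A row lasts 1/8 s, in which the tool goes at most 62.5 mm and 10.7 degrees, less where a joint would pass 70% of its speed; a pose out of reach is approached as far as the arm can. A call with a gripper value outside its range is refused whole. The fingers move at their own pace and stop on an object; "squeeze" is the grip in N (left out, the last holds). Time passes only in rows, so rows that repeat a pose let the fingers close, or fill a call up. It gives the time, the measured TCP pose, the force and the opening at its end, in the units of the state.
- robot.observe(): the state, without advancing time (a new reading comes with each control period).
- cams.read_camera(name): name is "scene" or "top" or "wrist"; returns the picture (384x512x3 uint8, blue, green, red); there is no depth.
- cams.calibration(name): a dict with "fx", "fy", "cx", "cy" (pixels), "dist" ([k1, k2, p1, p2, k3] as OpenCV has them; the pictures are not rectified), "extrinsics" (4x4, takes a point from world to camera coordinates); the wrist camera has in their place "T_tool_cam" (4x4, takes a point from camera to tool coordinates, whose origin is the TCP and whose axes are the tool frame's). Camera axes: x right, y up, looking along -z (the intrinsics and any distortion apply to the point x, -y, -z); pixel columns grow to the right and rows downward; lengths in m; the calibration is good to about 2 mm. A picture is of the moment at which its call begins: read the wrist's pose just before it. calibration takes no time and is no camera call.
- robot.hand_in(): hands the job in, once; it reports no verdict.
The state is a dict: "time": time; "qpos": joint angles; "qvel": joint speeds; "joint_efforts": joint torques, N m; "tool_pos": TCP position; "tool_rot": TCP orientation; "contact_force": force on the tool from outside, world axes, zero at the start; "torque": the same for the moment, N m; "opening": finger opening in m.
Only numpy, scipy, OpenCV 4.12 (cv2) and the standard library are available. Lean on these libraries where they do the work, as an engineer would, in place of code of your own. Each camera call takes 0.05 s, during which the arm holds its last target. There are 200 camera calls.

## Task

The low metal sample case is locked by the dial padlock lying on its lid. Turn the dial, feeling the clicks, until its white pointer stands in the notch at the white arrow next to the shackle; then pull the shackle fully out, lift the opened padlock off the hasp and finish while holding it still, level with the dial up and the shackle still out, about 15 cm above the lid. Leave the other things on the bench where they are.

Things in the scene. Friction and masses are not known exactly. Their poses are not given: they have to be found in the camera images.
- padlock_mid (a point): Centre of the padlock's steel body, half-way up: 70 (x) x 50 (y) x 28 mm (z, up), lying on the lid, 0.37 kg. Shackle at its -x end (towards the robot), dial in the middle of its top. Grip for lifting: from above across the 50 mm sides, at the middle. Lid lugs 9 mm high hold it with 1 mm play: behind it, and beside both sides 25 to 33 mm from the middle along x.
- padlock: The same padlock with all it carries; origin at the centre of the body's underside, axes as above. While the shackle is in, the hasp's head stops it being lifted; with the shackle out it lifts straight up.
- dial_grip (a point): Point on the dial's axis half-way up its grip bar, 27 mm above padlock_mid; turns with the dial. Black bar 34 long (x), 9 wide (y), 18 mm tall (9 mm below to 9 mm above this point) on a black disc of 37 mm diameter, 4 mm thick, on the lock's top. A white line marks the pointer half of the bar (-x end).
- dial (a joint): Dial angle, rad, + anticlockwise from above, -0.3 to 2.0. Sprung notches (clicks) every 0.393 rad at 16 white ticks, about 0.05 Nm to pass; let go, it rests in the nearest. At 0 the pointer is at the white arrow at the shackle's end: only there (within 0.1 rad) is the shackle free. It starts 2 or 3 clicks anticlockwise of it: turn clockwise.
- shackle_grip (a point): Midway between the legs of the U-shaped shackle: grip from above across their outsides (36 mm over the legs, along y). Round bar 8 mm thick, its axis 14 mm above the lid; this point is 53 mm from the lock's middle towards -x when shut, the U's outer end 15 mm farther. A hasp post with a 12 mm wide head (top 25 mm above the lid) stands inside the U.
- shackle (a joint): How far the shackle is pulled out, along the lock's -x, in m: 0 shut, 0.022 fully out (a stop). It slides with about 2 N of friction and stays where it is left.
- case: Closed low steel sample case fixed to the bench, 204 x 164 x 50 mm, origin at the centre of its underside, x away from the robot, z up. Its lid is the top, 50 mm above the bench; the padlock lies 20 mm to +x of its centre, with the same heading.
- marker: Bystander: loose marker pen, 135 mm long, lying left of the case.
- spatula: Bystander: loose steel spatula with a wooden handle, 205 mm long, lying to the right.
- bottle: Bystander: loose brown reagent bottle, 56 mm wide, 105 mm tall, to the right.
- dish: Bystander: loose round petri dish, 71 mm wide, 15 mm high, left of the case.

How it is judged:
By the outcome, as a careful person would: the job done as asked, in the order asked, and still so for the second after the job is handed in, while the arm keeps its last pose, push and grip.
It also fails if it takes over 59 s, if anything falls off the work surface, if the arm or the gripper's body presses on something with over 40 N, if the wrist force passes 120 N, or if a joint passes its speed limit or range.

## Working session

There is one attempt and no reset: what is moved stays moved. The work goes in short steps, Python scripts to look and compute and a tool call to move; the robot and the scene stay as the last step left them, time stands still between calls to the robot, and variables do not carry over. Pictures are saved under pics/ and viewed, about 8 in all and at most 12, crops included, and the job is handed in when it is done.

Besides the shell and the picture viewer there is one more tool, called by a JSON object that holds its "api" and its "payload". apply_moves: Moves the arm, as the interface text tells. Its arguments: {"type":"object","properties":{"plan":{"type":"array","items":{"type":"array","items":{"type":"number"}}},"squeeze":{"type":"number"}},"required":["plan"]}

```bash
mkdir -p pics; ls
python3 - <<'E'
from cell import robot, cams
import cv2
s=robot.observe();print({k:s[k] for k in('time','tool_pos','tool_rot','opening')})
for n in('top','scene'):
    cv2.imwrite(f'pics/{n}0.png',cams.read_camera(n))
for n in('top','scene','wrist'): print(n,cams.calibration(n))
E
```

```text
pics
{'time': 0.0, 'tool_pos': array([ 0.12466888, -0.5096023 ,  0.23706458]), 'tool_rot': array([-1.57226613e+00,  1.98247018e-04, -2.90177384e+00]), 'opening': 0.09189765327915182}
top {'fx': 404.82869029702016, 'fy': 404.82869029702016, 'cx': 255.65782236828798, 'cy': 196.5256171003245, 'dist': array([-0.05971033,  0.        ,  0.        ,  0.        ,  0.        ]), 'extrinsics': array([[ 0.00582506, -0.99998124,  0.00189513, -0.02451561],
       [ 0.99480107,  0.00598755,  0.10166108, -0.49875408],
       [-0.10167052,  0.0012931 ,  0.99481729, -1.14111327],
       [ 0.        ,  0.        ,  0.        ,  1.        ]])}
scene {'fx': 367.65282277895005, 'fy': 367.65282277895005, 'cx': 254.0212624090682, 'cy': 191.8584351056312, 'dist': array([0.02416335, 0.        , 0.        , 0.        , 0.        ]), 'extrinsics': array([[-0.64534588, -0.76375142, -0.0145762 ,  0.32457583],
       [ 0.39816299, -0.35259716,  0.84684206, -0.28968175],
       [-0.65191635,  0.54070233,  0.53164467, -0.6829518 ],
       [ 0.        ,  0.        ,  0.        ,  1.        ]])}
wrist {'fx': 286.7974643014178, 'fy': 286.7974643014178, 'cx': 251.29769084533552, 'cy': 191.32811569794524, 'dist': array([0.01605877, 0.        , 0.        , 0.        , 0.        ]), 'T_tool_cam': array([[-2.11697267e-05, -9.50579410e-01, -3.10481536e-01,
        -8.63213389e-02],
       [-8.41076800e-05,  3.10481536e-01, -9.50579407e-01,
        -1.47495683e-01],
       [ 9.99999996e-01,  5.99037539e-06, -8.65238381e-05,
        -3.81235684e-04],
       [ 0.00000000e+00,  0.00000000e+00,  0.00000000e+00,
         1.00000000e+00]])}
```

View pics/top0.png

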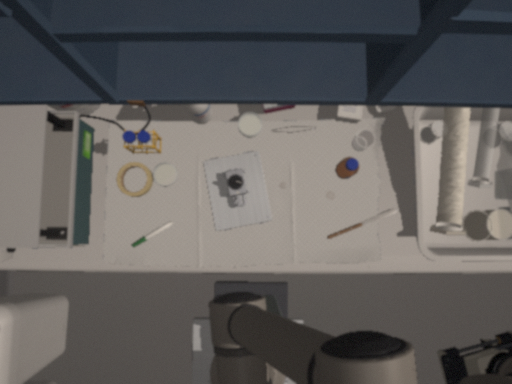

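View pics/scene0.png

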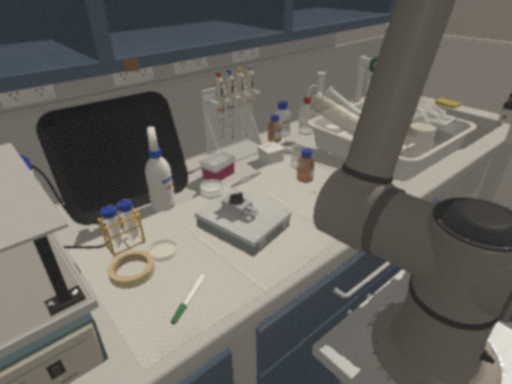

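Top view: the case is centred near (237,190), the dial near (236,182), and the case is turned slightly. The scene view confirms this. Next I compute coarse positions.

```bash
cat > h.py <<'E'
import numpy as np, cv2
from scipy.spatial.transform import Rotation as Ro
from cell import robot, cams
def cam(n,s=None):
    c=cams.calibration(n);K=np.array([[c['fx'],0,c['cx']],[0,c['fy'],c['cy']],[0,0,1]])
    if n=='wrist':
        T=np.eye(4);T[:3,:3]=Ro.from_euler('xyz',s['tool_rot']).as_matrix();T[:3,3]=s['tool_pos'];W=T@c['T_tool_cam']
    else: W=np.linalg.inv(c['extrinsics'])
    return K,c['dist'],W
def ray(px,z,n,s=None):
    K,d,W=cam(n,s);p=cv2.undistortPoints(np.float64(px).reshape(-1,1,2),K,d)[:,0]
    D=np.c_[p[:,0],-p[:,1],-np.ones(len(p))]@W[:3,:3].T;o=W[:3,3]
    return o+D*((z-o[2])/D[:,2])[:,None]
def proj(P,n,s=None):
    K,d,W=cam(n,s);q=(np.atleast_2d(P)-W[:3,3])@W[:3,:3]
    return cv2.projectPoints(q*[1,-1,-1],np.zeros(3),np.zeros(3),K,d)[0][:,0]
def R(rpy): return Ro.from_euler('xyz',rpy)
def delta(s,pos,yaw):
    a=R(s['tool_rot']);b=R([-np.pi/2,0,yaw])
    return a.inv().apply(np.array(pos)-s['tool_pos']).round(4),np.degrees((a.inv()*b).as_rotvec()).round(1)
E
python3 - <<'E'
from h import *
C=ray([[203,160],[257,151],[271,219],[217,230]],.05,'top');print(C.round(3),C.mean(0))
e=C[1]+C[0]-C[2]-C[3];print('heading deg',np.degrees(np.arctan2(e[1],e[0])))
print('dial',ray([[236,182]],.095,'top'))
print(robot.observe()['qpos'])
E
```

```text
[[ 0.6    0.129  0.05 ]
 [ 0.627 -0.025  0.05 ]
 [ 0.433 -0.065  0.05 ]
 [ 0.402  0.086  0.05 ]] [0.51550392 0.03144013 0.05      ]
heading deg 11.997317762124025
dial [[0.53116284 0.0322125  0.095     ]]
[-1.47699068e+00  3.42668587e-01  1.52492619e+00 -1.19656591e-05
  1.27539742e+00 -1.46015172e-01]
```

{"api": "apply_moves", "payload": {"plan": [[-0.052, 0, -0.043, 0, -10.6, 0, -1], [-0.104, 0, -0.086, 0, -21.2, 0, -1], [-0.157, 0, -0.13, 0, -31.8, 0, -1], [-0.209, 0, -0.173, 0, -42.4, 0, -1], [-0.261, 0, -0.216, 0, -53, 0, -1]]}}

```text
time: 0.72
tool_pos: [0.312, -0.2575, 0.2376]
tool_rot: [-1.571, -0.0, -1.971]
contact_force: [0.1, -0.1, 0.7]
opening: 0.092
```

{"api": "apply_moves", "payload": {"plan": [[-0.055, 0, 0.013, 0, -10.6, 0, -1], [-0.11, 0, 0.026, 0, -21.2, 0, -1], [-0.165, 0, 0.039, 0, -31.8, 0, -1], [-0.22, 0, 0.052, 0, -42.4, 0, -1], [-0.275, 0, 0.065, 0, -53, 0, -1]]}}

```text
time: 1.35
tool_pos: [0.4803, -0.0305, 0.2375]
tool_rot: [-1.571, -0.0, -1.045]
contact_force: [1.0, -0.6, -0.2]
opening: 0.0916
```

{"api": "apply_moves", "payload": {"plan": [[0, 0, 0, 0, -10.6, 0, -1], [0, 0, 0, 0, -21.2, 0, -1], [0, 0, 0, 0, -31.8, 0, -1], [0, 0, 0, 0, -42.4, 0, -1], [0, 0, 0, 0, -53, 0, -1]]}}

```text
time: 1.98
tool_pos: [0.4793, -0.0322, 0.2374]
tool_rot: [-1.571, 0.001, -0.121]
contact_force: [-0.7, 0.6, -0.3]
opening: 0.0917
```

Run:
```python
from h import *
s=robot.observe();print(s['time'],s['qpos'].round(3),s['tool_pos'],s['tool_rot']);print(delta(s,[.53,.035,.23],.2))
```

```text
1.975 [-0.227  0.261  1.641 -0.     1.24  -1.677] [ 0.47932974 -0.03221127  0.23736296] [-1.57081772e+00  8.55674673e-04 -1.20545913e-01]
(array([0.0422, 0.0073, 0.0728]), array([ -0. , -18.4,  -0. ]))
```

{"api": "apply_moves", "payload": {"plan": [[0.02, 0.002, 0.03, 0, -9, 0, -1], [0.042, 0.007, 0.06, 0, -18, 0, -1], [0.042, 0.007, 0.073, 0, -18.4, 0, -1], [0.042, 0.007, 0.073, 0, -18.4, 0, -1], [0.042, 0.007, 0.073, 0, -18.4, 0, -1]]}}

```text
time: 2.6
tool_pos: [0.5299, 0.0342, 0.2308]
tool_rot: [-1.571, 0.0, 0.193]
contact_force: [-0.3, 0.2, 0.7]
opening: 0.0918
```

Run:
```python
from h import *
s=robot.observe();im=cams.read_camera('wrist');cv2.imwrite('pics/w1.png',im)
np.save('s1.npy',s,allow_pickle=True)
print(s['tool_pos'],s['tool_rot'])
cv2.imwrite('pics/w1b.png',cv2.resize(im,(768,576),interpolation=cv2.INTER_CUBIC))
```

```text
[0.52987857 0.0342195  0.23083309] [-1.57117608e+00  3.38977632e-04  1.92862184e-01]
```

View pics/w1b.png

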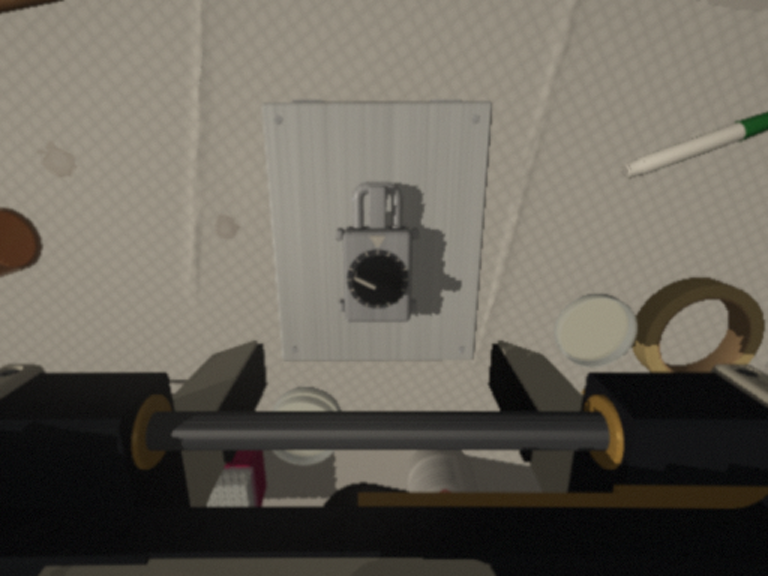

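Wrist view, enlarged: the lock body spans about (345,228) to (411,320) and the arrow is at (377,242). The dial is centred near (378,277). Its pointer runs from the centre to (354,279), about 66° anticlockwise of the arrow, which is 3 clicks.

Run:
```python
from h import *
s=np.load('s1.npy',allow_pickle=True).item()
im=cv2.imread('pics/w1.png');f=lambda p:(np.array(p)+.5)/1.5-.5
C=ray(f([[264,102],[491,101],[474,360],[284,360]]),.05,'wrist',s)
e=C[3]+C[2]-C[0]-C[1];print('case',C.mean(0).round(4),np.degrees(np.arctan2(e[1],e[0])),np.linalg.norm(e)/2)
e2=C[1]+C[2]-C[0]-C[3];print(np.degrees(np.arctan2(-e2[0],e2[1])))
B=ray(f([[345,228],[411,228],[411,320],[346,320]]),.078,'wrist',s)
e=B[3]+B[2]-B[0]-B[1];print('body',B.mean(0).round(4),np.degrees(np.arctan2(e[1],e[0])),np.linalg.norm(e)/2)
g=im.max(2);m=(g<60).astype(np.uint8);m[230:]=0
n,l,st,c=cv2.connectedComponentsWithStats(m)
for i in range(1,n):
    if st[i,4]>300: print(st[i],c[i],'dial',ray([c[i]],.082,'wrist',s).round(4))
```

```text
case [0.5182 0.0332 0.05  ] 11.43245467102156 0.20214267417050613
11.171922182664495
body [0.5358 0.0365 0.078 ] 11.393913571047575 0.06981424115743472
[ 233  167   41   38 1062] [252.97740113 185.79849341] dial [[0.5368 0.0378 0.082 ]]
[425 186  47  42 444] [440.02927928 203.33783784] dial [[0.5173 0.2427 0.082 ]]
```

{"api": "apply_moves", "payload": {"plan": [[0.0076, 0, 0.0016, 0, -10, 0, -1], [0.0076, 0, 0.0016, 0, -20, 0, -1], [0.0076, 0, 0.0016, 0, -30, 0, -1], [0.0076, 0.02, 0.0016, 0, -40, 0, -0.5], [0.0076, 0.04, 0.0016, 0, -50, 0, -0.5]]}}

```text
time: 3.28
tool_pos: [0.5375, 0.0369, 0.1908]
tool_rot: [-1.572, -0.0, 1.071]
contact_force: [-0.1, 0.0, -0.9]
opening: 0.076
```

{"api": "apply_moves", "payload": {"plan": [[0, 0.02, 0, 0, -9, 0, -0.5], [0, 0.04, 0, 0, -17.8, 0, -0.5], [0, 0.05, 0, 0, -17.8, 0, -0.5], [0, 0.05, 0, 0, -17.8, 0, -0.5], [0, 0.05, 0, 0, -17.8, 0, -0.5]]}}

```text
time: 3.9
tool_pos: [0.538, 0.0376, 0.1415]
tool_rot: [-1.572, -0.0, 1.376]
contact_force: [-0.4, 1.5, 1.4]
opening: 0.0688
```

Run:
```python
from h import *
s=robot.observe();im=cams.read_camera('wrist');cv2.imwrite('pics/w2.png',cv2.resize(im[100:384,60:460],(800,568)))
print(s['qpos'],s['tool_pos'],s['opening']);print(delta(s,[.537,.0372,.096],np.radians(78.9)))
```

```text
[-7.22659379e-02  4.62591103e-01  1.62271003e+00 -1.41972014e-04
  1.05484003e+00 -3.01869078e+00] [0.53803963 0.03761214 0.14153473] 0.06881267574751788
(array([-0.0006,  0.0455,  0.001 ]), array([ 0.1, -0.1,  0. ]))
```

View pics/w2.png

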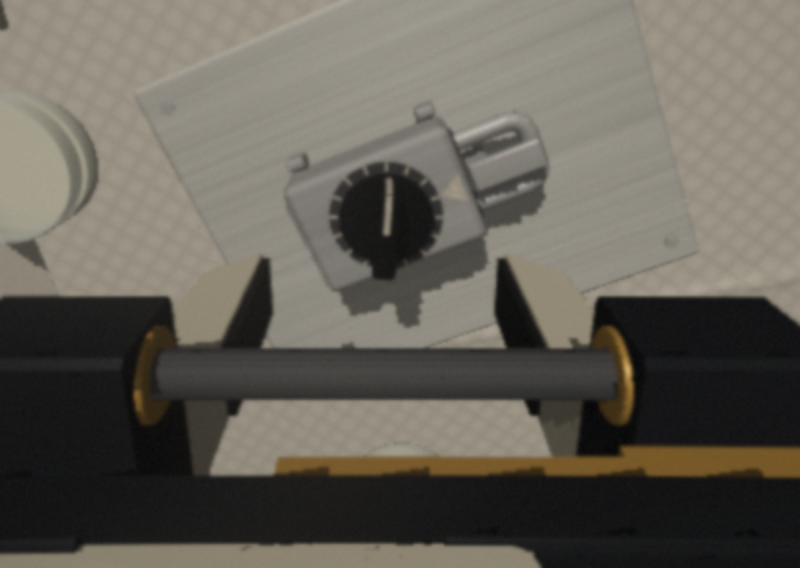

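The bar is aligned with the tool (pointer line at (388,205), fingers centred on x≈384). I descend and grip it.

{"api": "apply_moves", "payload": {"plan": [[0, 0.025, 0.001, 0, 0, 0, -0.5], [-0.0006, 0.0455, 0.001, 0, 0, 0, -0.5], [-0.0006, 0.0455, 0.001, 0, 0, 0, -0.5], [-0.0006, 0.0455, 0.001, 0, 0, 0, 1], [-0.0006, 0.0455, 0.001, 0, 0, 0, 1]], "squeeze": 20}}

```text
time: 4.58
tool_pos: [0.5372, 0.0374, 0.0963]
tool_rot: [-1.573, -0.0, 1.378]
contact_force: [0.8, 0.1, 0.5]
opening: 0.0534
```

{"api": "apply_moves", "payload": {"plan": [[0, 0, 0, 0, 0, 0, 1], [0, 0, 0, 0, 0, 0, 1], [0, 0, 0, 0, 0, 0, 1], [0, 0, 0, 0, 0, 0, 1], [0, 0, 0, 0, 0, 0, 1]]}}

```text
time: 5.2
tool_pos: [0.5367, 0.0374, 0.0952]
tool_rot: [-1.571, -0.0, 1.378]
contact_force: [0.8, 0.3, -0.4]
opening: 0.009
```

Run:
```python
from h import *
s=robot.observe();print(s)
```

```text
{'time': 5.2, 'qpos': array([-7.28096272e-02,  5.20529388e-01,  1.67510402e+00, -6.91207710e-05,
        9.45461629e-01, -3.02128711e+00]), 'qvel': array([-0.00085348,  0.00123498, -0.00138254,  0.00076403,  0.00164377,
        0.00018275]), 'joint_efforts': array([-6.54776464e-02, -4.75470185e+01, -1.93394423e+01, -1.34128975e-01,
        2.45191902e-01,  7.45188474e-03]), 'tool_pos': array([0.53672839, 0.0374375 , 0.09520891]), 'tool_rot': array([-1.57129707e+00, -4.06541467e-06,  1.37772160e+00]), 'contact_force': array([ 0.77130725,  0.27249114, -0.39607438]), 'torque': array([ 0.14735561, -0.14963046,  0.01309433]), 'opening': 0.008953066468873208}
```

Gripped (9 mm opening, small forces). Next I turn clockwise 67.5°, which is positive about the downward tool y.

{"api": "apply_moves", "payload": {"plan": [[0, 0, 0, 0, 7, 0, 1], [0, 0, 0, 0, 14, 0, 1], [0, 0, 0, 0, 21, 0, 1], [0, 0, 0, 0, 28, 0, 1], [0, 0, 0, 0, 35, 0, 1]]}}

```text
time: 5.82
tool_pos: [0.537, 0.037, 0.0953]
tool_rot: [-1.572, -0.0, 0.763]
contact_force: [2.3, -1.6, -1.6]
opening: 0.0087
```

{"api": "apply_moves", "payload": {"plan": [[0, 0, 0, 0, 7, 0, 1], [0, 0, 0, 0, 14, 0, 1], [0, 0, 0, 0, 21, 0, 1], [0, 0, 0, 0, 28, 0, 1], [0, 0, 0, 0, 32.5, 0, 1]]}}

```text
time: 6.45
tool_pos: [0.5371, 0.0368, 0.0953]
tool_rot: [-1.572, -0.001, 0.197]
contact_force: [0.8, -2.8, -1.0]
opening: 0.0089
```

Run:
```python
from h import *
s=robot.observe();print(s['tool_pos'],s['tool_rot'],s['contact_force'],s['torque'],s['opening'])
```

```text
[0.53706664 0.03677691 0.09530998] [-1.57213362e+00 -9.48086324e-04  1.96610549e-01] [ 0.78060204 -2.82725588 -1.03673713] [-0.43668015 -0.38505277  0.05425374] 0.008851726841988662
```

{"api": "apply_moves", "payload": {"plan": [[0, 0, 0, 0, 0, 0, -0.5], [0, 0, 0, 0, 0, 0, -0.5], [0, -0.03, 0, 0, 0, 0, -0.5], [0, -0.075, 0, 0, 0, 0, -0.5], [0, -0.075, 0, 0, 0, 0, -0.5]]}}

```text
time: 7.08
tool_pos: [0.5384, 0.0375, 0.1735]
tool_rot: [-1.573, -0.007, 0.201]
contact_force: [-0.1, 0.5, -0.7]
opening: 0.0544
```

Run:
```python
from h import *
s=robot.observe();np.save('s3.npy',s,allow_pickle=True);im=cams.read_camera('wrist');cv2.imwrite('pics/w3.png',im);cv2.imwrite('pics/w3b.png',cv2.resize(im[60:260,130:380],(800,640))[:600])
print(s['tool_pos'],s['tool_rot'])
```

```text
[0.53835815 0.03751046 0.17352266] [-1.57261578 -0.0066495   0.20097665]
```

View pics/w3b.png

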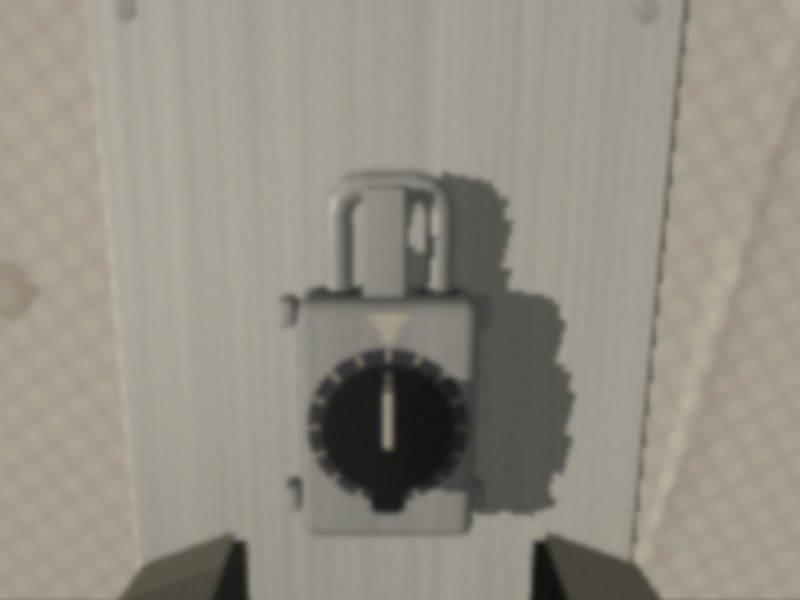

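The pointer line (388,370–450) stands at the arrow (390,328). The shackle legs span x=329–453 around row 240.

Run:
```python
from h import *
s=np.load('s3.npy',allow_pickle=True).item();f=lambda p:(np.array(p)+.5)/3.2-.5+[130,60]
P=ray(f([[329,240],[453,240],[391,170]]),.064,'wrist',s);print(P.round(4),np.linalg.norm(P[0]-P[1]))
h=.199;u=np.array([np.cos(h),np.sin(h)]);v=np.array([-u[1],u[0]])
c=np.array([.537,.0372]);print('in lock frame',[(((p[:2]-c)@u).round(4),((p[:2]-c)@v).round(4)) for p in P])
B=ray(f([[304,300],[474,300],[469,533],[307,533]]),.078,'wrist',s).mean(0);print('body',B,(B[:2]-c)@u,(B[:2]-c)@v)
g=np.r_[c-.053*u,.067];s=robot.observe();print(g);print('above',delta(s,g+[0,0,.07],h),delta(s,g,h))
```

```text
[[0.4915 0.0112 0.064 ]
 [0.4846 0.0448 0.064 ]
 [0.4698 0.0243 0.064 ]] 0.03425692536334939
in lock frame [(np.float64(-0.0498), np.float64(-0.0165)), (np.float64(-0.0498), np.float64(0.0178)), (np.float64(-0.0684), np.float64(0.0006))]
body [0.53540989 0.03694122 0.078     ] -0.0016098910306017054 6.067124086903673e-05
[0.48504597 0.02672247 0.067     ]
above (array([-0.0533,  0.0344, -0.0002]), array([0. , 0.1, 0.2])) (array([-5.350e-02,  1.044e-01, -1.000e-04]), array([0. , 0.1, 0.2]))
```

{"api": "apply_moves", "payload": {"plan": [[-0.03, 0, 0, 0, 0, 0, -0.5], [-0.0535, 0.01, 0, 0, 0, 0, -0.5], [-0.0535, 0.04, 0, 0, 0, 0, -0.5], [-0.0535, 0.075, 0, 0, 0, 0, -0.5], [-0.0535, 0.075, 0, 0, 0, 0, -0.5]]}}

```text
time: 7.75
tool_pos: [0.4815, 0.0271, 0.0924]
tool_rot: [-1.569, 0.007, 0.2]
contact_force: [0.2, 0.3, -0.5]
opening: 0.0687
```

Run:
```python
from h import *
s=robot.observe();print(s['tool_pos'],s['tool_rot'],s['opening']);print(delta(s,[.485,.0267,.067],.199))
```

```text
[0.4814837  0.02710597 0.09243343] [-1.5685746   0.00720297  0.20009217] 0.06874171057722858
(array([ 0.0035,  0.0254, -0.0012]), array([-0.1,  0.1, -0.4]))
```

{"api": "apply_moves", "payload": {"plan": [[0, 0, 0, 0, 0, 0, -0.5], [0, 0.015, 0, 0, 0, 0, -0.5], [0, 0.025, 0, 0, 0, 0, -0.5], [0, 0.025, 0, 0, 0, 0, -0.5], [0, 0.025, 0, 0, 0, 0, -0.5]]}}

```text
time: 8.38
tool_pos: [0.4845, 0.0268, 0.0707]
tool_rot: [-1.571, -0.001, 0.2]
contact_force: [-0.4, 0.2, 0.2]
opening: 0.0688
```

Run:
```python
from h import *
s=robot.observe();print(s['tool_pos'],s['tool_rot'],s['contact_force']);print(delta(s,[.485,.0267,.067],.199))
```

```text
[0.48445674 0.02680035 0.0707429 ] [-1.57114537e+00 -8.43521635e-04  1.99681392e-01] [-0.36732772  0.16654894  0.19265123]
(array([ 0.0005,  0.0037, -0.0002]), array([0., 0., 0.]))
```

{"api": "apply_moves", "payload": {"plan": [[0, 0.0035, 0, 0, 0, 0, -0.5], [0, 0.0035, 0, 0, 0, 0, 1], [0, 0.0035, 0, 0, 0, 0, 1], [0, 0.0035, 0, 0, 0, 0, 1], [0, 0.0035, 0, 0, 0, 0, 1]], "squeeze": 20}}

```text
time: 9.0
tool_pos: [0.4841, 0.0263, 0.0667]
tool_rot: [-1.572, 0.0, 0.2]
contact_force: [-0.4, -4.9, 0.8]
opening: 0.0349
```

{"api": "apply_moves", "payload": {"plan": [[0, 0, 0, 0, 0, 0, 1], [-0.005, 0, 0, 0, 0, 0, 1], [-0.01, 0, 0, 0, 0, 0, 1], [-0.015, 0, 0, 0, 0, 0, 1], [-0.015, 0, 0, 0, 0, 0, 1]]}}

```text
time: 9.62
tool_pos: [0.4688, 0.0235, 0.0668]
tool_rot: [-1.571, 0.0, 0.2]
contact_force: [0.4, -5.5, 0.5]
opening: 0.0353
```

{"api": "apply_moves", "payload": {"plan": [[-0.003, 0, 0, 0, 0, 0, 1], [-0.006, 0, 0, 0, 0, 0, 1], [-0.0085, 0, 0, 0, 0, 0, 1], [-0.0085, 0, 0, 0, 0, 0, 1], [-0.0085, 0, 0, 0, 0, 0, 1]]}}

```text
time: 10.25
tool_pos: [0.4622, 0.0222, 0.067]
tool_rot: [-1.571, -0.003, 0.199]
contact_force: [6.2, -3.0, -3.4]
opening: 0.0353
```

Run:
```python
from h import *
s=robot.observe();print(s['tool_pos'],s['contact_force'],s['opening'])
```

```text
[0.46223642 0.02215155 0.06701748] [ 6.24682077 -2.98161166 -3.41923689] 0.035281959472017316
```

{"api": "apply_moves", "payload": {"plan": [[-0.0015, 0, 0, 0, 0, 0, 1], [-0.0015, 0, 0, 0, 0, 0, 1], [-0.0015, 0, 0, 0, 0, 0, 1], [-0.0015, 0, 0, 0, 0, 0, -0.5], [-0.0015, 0, 0, 0, 0, 0, -0.5]]}}

```text
time: 10.88
tool_pos: [0.4584, 0.0223, 0.0665]
tool_rot: [-1.57, 0.002, 0.2]
contact_force: [0.0, 0.2, 0.2]
opening: 0.0502
```

Run:
```python
from h import *
s=robot.observe();print(s['tool_pos'],s['contact_force'],s['opening'])
```

```text
[0.45839046 0.02231583 0.06648841] [0.01688977 0.16497105 0.15618544] 0.05017009880333699
```

{"api": "apply_moves", "payload": {"plan": [[0, 0, 0, 0, 0, 0, -0.5], [0, -0.03, 0, 0, 0, 0, -0.5], [0.02, -0.09, 0, 0, 0, 0, -0.5], [0.075, -0.11, 0, 0, 0, 0, -0.5], [0.075, -0.11, 0, 0, 0, 0, -0.5]]}}

```text
time: 11.5
tool_pos: [0.5366, 0.0372, 0.1787]
tool_rot: [-1.572, -0.006, 0.2]
contact_force: [-0.4, 0.7, -1.9]
opening: 0.0688
```

{"api": "apply_moves", "payload": {"plan": [[0, 0, 0, 0, 0, 0, -0.4], [0, 0, 0, 0, 0, 0, -0.4], [0, 0, 0, 0, 0, 0, -0.4], [0, 0, 0, 0, 0, 0, -0.4], [0, 0, 0, 0, 0, 0, -0.4]]}}

```text
time: 12.12
tool_pos: [0.5329, 0.0367, 0.1767]
tool_rot: [-1.571, 0.0, 0.2]
contact_force: [-0.0, -0.5, -0.3]
opening: 0.0642
```

Run:
```python
from h import *
s=robot.observe();np.save('s4.npy',s,allow_pickle=True);im=cams.read_camera('wrist');cv2.imwrite('pics/w4.png',im);cv2.imwrite('pics/w4b.png',cv2.resize(im[60:245,130:380],(800,592)))
print(s['tool_pos'],s['tool_rot'])
```

```text
[0.53293394 0.03671405 0.17666316] [-1.57085767e+00  1.24621842e-04  1.99553707e-01]
```

View pics/w4b.png

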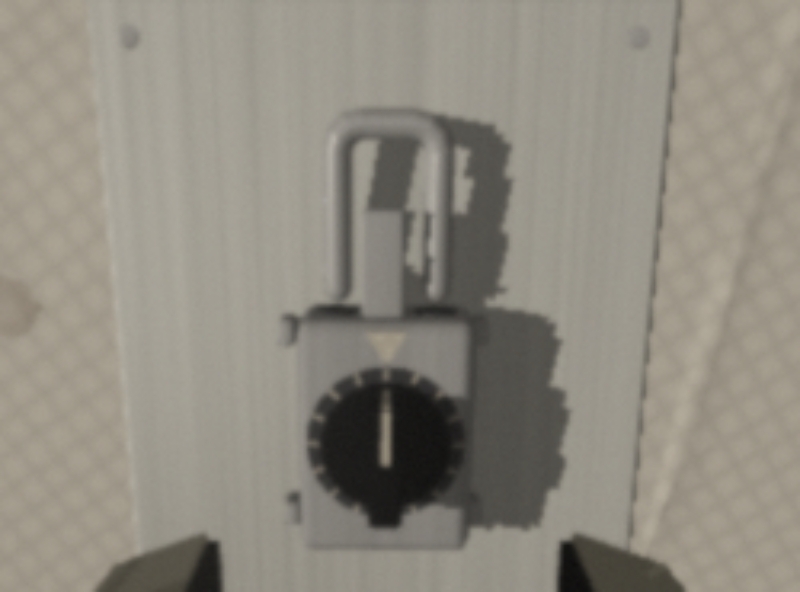

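The shackle's outer end is now at row 110 (it was 170), clear of the hasp head, and the pointer is still at the arrow.

Run:
```python
from h import *
s=np.load('s4.npy',allow_pickle=True).item();f=lambda p:(np.array(p)+.5)/3.2-.5+[130,60]
h=.199;u=np.array([np.cos(h),np.sin(h)]);v=np.array([-u[1],u[0]]);c=np.array([.537,.0372])
P=ray(f([[388,110]]),.064,'wrist',s)[0];print('U end',(P[:2]-c)@u,(P[:2]-c)@v)
B=ray(f([[302,315],[470,315],[467,548],[306,548]]),.078,'wrist',s).mean(0);print('body',(B[:2]-c)@u,(B[:2]-c)@v)
s=robot.observe();print(delta(s,[.5362,.037,.067],h))
```

```text
U end -0.08996844122083306 0.00036142643166441404
body -0.0022380398512306405 -0.00010020645578598934
(array([ 0.0032,  0.1097, -0.0004]), array([ 0.,  0., -0.]))
```

{"api": "apply_moves", "payload": {"plan": [[0.003, 0.03, 0, 0, 0, 0, -0.4], [0.003, 0.06, 0, 0, 0, 0, -0.4], [0.003, 0.085, 0, 0, 0, 0, -0.4], [0.003, 0.085, 0, 0, 0, 0, -0.4], [0.003, 0.085, 0, 0, 0, 0, -0.4]]}}

```text
time: 12.8
tool_pos: [0.5366, 0.0373, 0.0926]
tool_rot: [-1.571, -0.001, 0.2]
contact_force: [-0.8, 0.1, 0.8]
opening: 0.0641
```

Run:
```python
from h import *
s=robot.observe();print(s['tool_pos'],s['contact_force'],delta(s,[.5362,.037,.067],.199))
```

```text
[0.53663872 0.03730901 0.09261431] [-0.76783721  0.05642105  0.83232739] (array([-0.0005,  0.0256, -0.0002]), array([0. , 0. , 0.1]))
```

{"api": "apply_moves", "payload": {"plan": [[0, 0.012, 0, 0, 0, 0, -0.4], [0, 0.025, 0, 0, 0, 0, -0.4], [0, 0.025, 0, 0, 0, 0, -0.4], [0, 0.025, 0, 0, 0, 0, 1], [0, 0.025, 0, 0, 0, 0, 1]], "squeeze": 30}}

```text
time: 13.42
tool_pos: [0.5367, 0.0366, 0.0671]
tool_rot: [-1.573, -0.001, 0.2]
contact_force: [1.5, -1.9, -2.5]
opening: 0.0499
```

{"api": "apply_moves", "payload": {"plan": [[0, 0, 0, 0, 0, 0, 1], [0, 0, 0, 0, 0, 0, 1], [0, 0, 0, 0, 0, 0, 1], [0, 0, 0, 0, 0, 0, 1], [0, -0.005, 0, 0, 0, 0, 1]]}}

```text
time: 14.05
tool_pos: [0.5366, 0.0366, 0.0713]
tool_rot: [-1.572, -0.001, 0.199]
contact_force: [2.6, -4.4, -7.1]
opening: 0.0499
```

Run:
```python
from h import *
s=robot.observe();print(s['tool_pos'],s['tool_rot'],s['contact_force'],s['torque'],s['opening'])
```

```text
[0.53655326 0.03661356 0.07134491] [-1.57197596e+00 -8.12373882e-04  1.99418197e-01] [ 2.63977746 -4.38316716 -7.06395024] [-0.79732115 -0.90347926 -0.0380294 ] 0.049928017658168934
```

{"api": "apply_moves", "payload": {"plan": [[0, -0.003, 0, 0, 0, 0, 1], [0, -0.006, 0, 0, 0, 0, 1], [0, -0.009, 0, 0, 0, 0, 1], [0, -0.01, 0, 0, 0, 0, 1], [0, -0.01, 0, 0, 0, 0, 1]]}}

```text
time: 14.68
tool_pos: [0.5363, 0.0377, 0.0819]
tool_rot: [-1.571, -0.001, 0.2]
contact_force: [2.1, 2.1, -3.2]
opening: 0.0497
```

{"api": "apply_moves", "payload": {"plan": [[0, -0.015, 0, 0, 0, 0, 1], [0, -0.04, 0, 0, 0, 0, 1], [0, -0.065, 0, 0, 0, 0, 1], [0, -0.08, 0, 0, 0, 0, 1], [0, -0.09, 0, 0, 0, 0, 1]]}}

```text
time: 15.3
tool_pos: [0.5355, 0.0373, 0.1722]
tool_rot: [-1.571, 0.001, 0.2]
contact_force: [-0.9, -0.4, -3.8]
opening: 0.0495
```

{"api": "apply_moves", "payload": {"plan": [[0, -0.015, 0, 0, 0, 0, 1], [0, -0.03, 0, 0, 0, 0, 1], [0, -0.04, 0, 0, 0, 0, 1], [0, -0.045, 0, 0, 0, 0, 1], [0, -0.045, 0, 0, 0, 0, 1]]}}

```text
time: 15.92
tool_pos: [0.536, 0.0373, 0.2168]
tool_rot: [-1.571, -0.0, 0.2]
contact_force: [0.1, 0.4, -3.4]
opening: 0.0495
```

{"api": "apply_moves", "payload": {"plan": [[0, 0, 0, 0, 0, 0, 1], [0, 0, 0, 0, 0, 0, 1], [0, 0, 0, 0, 0, 0, 1], [0, 0, 0, 0, 0, 0, 1], [0, 0, 0, 0, 0, 0, 1]]}}

```text
time: 16.55
tool_pos: [0.536, 0.0374, 0.2167]
tool_rot: [-1.571, 0.0, 0.2]
contact_force: [0.3, -0.0, -3.1]
opening: 0.0499
```

Run:
```python
from h import *
s=robot.observe();im=cams.read_camera('wrist');sc=cams.read_camera('scene')
print(s['time'],s['tool_pos'],s['tool_rot'],s['contact_force'],s['opening'],abs(s['qvel']).max())
a=cv2.resize(im[60:360,60:460],(400,300));b=cv2.resize(sc[100:280,130:370],(400,300))
cv2.imwrite('pics/f.png',cv2.resize(np.hstack([a,b]),(800,300)))
```

```text
16.55 [0.53601319 0.03737108 0.21667411] [-1.57085746e+00  5.57910712e-05  1.99681827e-01] [ 0.31959238 -0.02310369 -3.05491242] 0.049940047782916566 0.0013712012715869886
```

View pics/f.png

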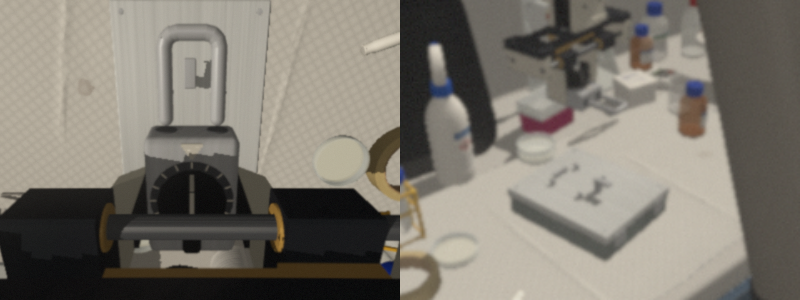

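The padlock hangs level about 15 cm up with the shackle out (U at (193,30–125) in the left view) and the pointer at the arrow. The case is clear below it, so I hand in.

```bash
python3 -c "
from cell import robot
print(robot.hand_in())"
```

```text
the job is handed in; nothing more can be done
None
```

The padlock is open and off the hasp. I handed it in held level about 15 cm above the lid, dial up and shackle out, at about 16.6 s of the 59 s allowed. `hand_in` gives no verdict.

- **Dial:** I turned it 67.5° (3 clicks) clockwise. The wrist picture afterwards showed the pointer at the white arrow, and it still stood there in the last picture.
- **Shackle:** I pulled it until the force rose to about 6–7 N at the stop, after about 22 mm of travel. I then pulled slightly further before letting go. The pictures gave 21.6 mm of movement for the U's end, about 21 mm relative to the body, but that is within the calibration error.
- **Lift:** I gripped the body across its 50 mm sides at 30 N and lifted straight up by about 0.150 m. The start of the lift showed about 7 N of downward load, more than the padlock's weight. It fell to about 3.2 N once clear, so I took it for brief rubbing on the lugs.
- **Final state:** The arm was at rest, the opening was 49.9 mm, the load was about 3.1 N (the padlock weighs about 3.6 N) and the tool was level within 0.1 mrad.
- **Other things on the bench:** I never felt contact with any of them. I did not check their positions afterwards; the last pictures show only some of them.

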